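# Unlock the board tester and hold its lid at the index mark

### The arm

A 7-joint arm with a two-finger parallel gripper is mounted at the origin on the work surface. World frame = base frame: x ahead of the robot, y to its left, z up, the work surface at z = 0. Lengths are in mm, angles in rad, forces in N, time in s.
With the tool pointing down it reaches from about 400 to 875 mm from the base axis. Payload 4.4 kg.
Tool frame: the origin (TCP) lies midway between the tips of the shut fingers; the grasp point (between the pads) lies 19 mm behind it; z points along the fingers, y is the line along which they close (so a half turn about z gives the same grasp; the last joint's range is limited). The gripper opens to 85 mm and grips with 20 to 120 N. Pads are 22 mm wide; open, the fingers measure 114 mm over their backs; the gripper's body (76 mm by 85 mm) begins 54 mm behind the grasp point. The pads swing forward as they close: fully open they stand 13 mm farther back than shut.
Start: joints at [-1.402, 0.628, 0.038, 1.517, -0.027, 0.996, -0.02], TCP at [151.196, 632.185, 231.313] pointing down, gripper open.
Joint ranges: [-3.06, 3.06], [-0.37, 2.12], [-1.25, 1.32], [0.18, 2.47], [-1.1, 4.24], [0.23, 1.98], [-2.94, 2.94]. Speed limits (rad/s): [2.57, 2.57, 3.14, 3.14, 3.14, 3.14, 3.14].

### API

Orientations are given as [roll, pitch, yaw] about the fixed x, y, z axes, in that order (R = Rz(yaw) Ry(pitch) Rx(roll)).
In Python, from cell import monitor, cams, ctrl gives the robot as it stands.
- The arm moves only by the tool drive_tool, never from a script. Its argument "motion" is a list of rows, each an object with "fingers": the opening, from 0 (shut) to 1 (fully open); "linear": the shift along the tool's x, y, z in m, a list of three; "twist": the turn about the tool's z in rad. In form: [{"fingers": fingers, "linear": [x, y, z], "twist": twist}, ...]. A call has 1 to 5 rows; each row shifts and turns the commanded pose from where the row before left it, along the tool's axes as they then stand; what a row does not reach is not made up. A row lasts 1/12 s, in which the tool goes at most 41.7 mm and 7.16 degrees, less where a joint would pass 70% of its speed; a pose out of reach is approached as far as the arm can. A call with a gripper value outside its range is refused whole. The fingers move at their own pace and stop on an object; the grip force is fixed at half the most. Time passes only in rows, so rows that do not move let the fingers close. It gives the time, the measured TCP pose, the force, the opening and the grip force at its end, in the units of the state.
- monitor.read_state(): the state, without advancing time (a new reading comes with each control period).
- cams.get_image(name): name is "side" or "top"; returns a dict with "color" (384x512x3 uint8, blue, green, red), "K" (3x3 intrinsics, pixels), "k1" (the pictures are not rectified: a ray, as slopes to the right and down, at radius r is drawn at 1 + k1 r^2 times it, then the intrinsics apply), "R" (3x3) and "t" (3): a world point X has camera coordinates R X + t. Camera axes: x right, y down, z forward; pixel columns grow to the right and rows downward; lengths in mm; the calibration is good to about 2 mm. A picture is of the moment at which its call begins. There is no depth.
- ctrl.finish_job(): hands the job in; it is judged then, once.
The state is a dict: "clock": time; "qpos": joint angles; "qd": joint speeds; "tau": joint torques, N m; "eef_pos": TCP position; "tool_rot": TCP orientation; "force": force on the tool from outside, world axes, zero at the start; "torque": the same for the moment, N m; "width": finger opening in mm; "gripper_force": force on a finger pad.
Only numpy, scipy, OpenCV 4.12 (cv2) and the standard library are available. Lean on these libraries where they do the work, as an engineer would, in place of code of your own. Each camera call takes 0.05 s, during which the arm holds its last target. There are 200 camera calls.

### The job

Enter the tester's release sequence by pressing its three keys fully down one at a time, letting each come up before the next: the round key, then the square key, then the bar-shaped key, with the lid still shut. Then take the lid by its bar handle and swing it up until it lies in line with the index arm at its side, so that its probes can be inspected. Finish while still holding the lid there, as it falls shut by itself; leave the index arm and the other things on the bench where they are.

Things in the scene. Friction and masses are not known exactly. Their poses are not given: they have to be found in the camera images.
- key_panel: Fixed black slab 100 x 230 x 20 mm, to the robot's right, carrying three keys in a row along its y, 70 mm apart, in any order. Origin: centre of its underside; z up.
- key_round_top (a point): Round (18 mm diameter) spring key, its cap standing 12 mm out of its grey bezel (60 x 50 x 8 mm) on the key panel. The point is the centre of the cap's top (about 40 mm above the table when up); x points away from the robot along the panel's depth, z up.
- key_round (a joint): Round key: 0 up, 0.006 m fully down; counts as pressed above 0.004. Pressing takes 1 N at first and about 4.6 N fully down; it springs back when let go.
- key_square_top (a point): Square (26 x 26 mm) spring key, its cap standing 12 mm out of its grey bezel (60 x 50 x 8 mm) on the key panel. The point is the centre of the cap's top (about 40 mm above the table when up); x points away from the robot along the panel's depth, z up.
- key_square (a joint): Square key: 0 up, 0.006 m fully down; counts as pressed above 0.004. Pressing takes 1 N at first and about 4.6 N fully down; it springs back when let go.
- key_bar_top (a point): Bar-shaped (46 mm along x, 14 mm across) spring key, its cap standing 12 mm out of its grey bezel (60 x 50 x 8 mm) on the key panel. The point is the centre of the cap's top (about 40 mm above the table when up); x points away from the robot along the panel's depth, z up.
- key_bar (a joint): Bar-shaped key: 0 up, 0.006 m fully down; counts as pressed above 0.004. Pressing takes 1 N at first and about 4.6 N fully down; it springs back when let go.
- tester: Fixed white board tester, housing 170 (x) x 200 (y) x 66 mm tall, with the hinged lid on top, on the robot's left. Origin: centre of its underside; -x is its front, which faces the robot, z up.
- lid: Metal lid plate 150 x 160 x 12 mm. Origin: middle of the hinge axis, 83 mm above the table at the tester's rear (80 mm behind its origin); -x to the front edge, y along the axis. Shut it lies level; its angle is the rotation about its y that lifts the front edge, stop at 1.2 rad. About 0.55 kg (varies): 2 to 4 N lift it at the handle; it falls shut when let go.
- lid_handle (a point): Lid handle: round steel bar, 12 mm thick, 85 mm free along y, on two side rods in front of the lid, 83 mm above the table when shut. Point: middle of the bar, 225 mm from the hinge axis on the lid's -x side; axes turn with the lid. 54 mm clear between bar and housing, nothing below: grip from above, fingers in front and behind; the bar turns in the fingers as the lid swings.
- lid_pin (a point): End of the steel pin, 8 mm thick, that sticks out 30 mm from the lid's left (+y) edge, 150 mm from the hinge axis; the axes turn with the lid, -x from hinge to front edge.
- index_tip (a point): Centre of the 24 mm disc at the end of the dark index arm, a flat bar that pivots on the hinge axis line at the tester's left (+y) side, 20 mm outside the pin's end, and points up along the quadrant arc; the disc is 150 mm from the axis, as the pin. Axes turn with the arm, -x from pivot to disc. It marks the wanted lid angle.
- index (a joint): Angle of the index arm on the same scale as the lid's angle: 0 level, pointing to the front; set between 0.45 and 0.85 rad. Stiffly clamped; must not be moved.
- solder_spool: Bystander: spool of solder, 60 mm diameter, 54 mm tall, standing loose. Origin: centre of its underside.
- tape_roll: Bystander: flat roll of tape, 76 mm diameter, 19 mm tall, loose. Origin: centre of its underside.
- screwdriver: Bystander: loose screwdriver lying in front of the tester. Origin: centre of its underside.
- parts_tray: Bystander: loose open tray with compartments, 120 x 90 x 35 mm, left of the tester. Origin: centre of its underside.
- flux_bottle: Bystander: loose closed bottle, 40 mm diameter, 100 mm tall. Origin: centre of its underside.
- board: Bystander: loose small circuit board, 80 x 60 mm, up to 15 mm tall. Origin: centre of its underside.
- brush: Bystander: loose brush lying left of the tester. Origin: centre of its underside.

How it is judged:
By the outcome, as a careful person would: the job done as asked, in the order asked, and still so for the second after the job is handed in, while the arm keeps its last pose, push and grip.
It also fails if it takes over 64 s, if anything falls off the work surface, if the arm or the gripper's body presses on something with over 40 N, if the wrist force passes 120 N, or if a joint passes its speed limit or range.

## Working session

There is one attempt and no reset: what is moved stays moved. The work goes in short steps, Python scripts to look and compute and a tool call to move; the robot and the scene stay as the last step left them, time stands still between calls to the robot, and variables do not carry over. Pictures are saved under pics/ and viewed, at most 10 in all, crops included, and the job is handed in when it is done.

Besides the shell and the picture viewer there is one more tool, called after "Emit:" as name([rows], argument=value, ...), one row to a line, values as JSON. drive_tool: Moves the arm, as the interface text tells. Its arguments: {"type":"object","properties":{"motion":{"type":"array"}},"required":["motion"]}

```bash
mkdir -p pics
cat > h.py <<'E'
import numpy as np, cv2
from cell import monitor, cams, ctrl
def grab(n,f=None):
    im=cams.get_image(n)
    if f: cv2.imwrite('pics/'+f,im['color'])
    return im
def ray(im,u,v):
    K=np.array(im['K']);d=np.array([im['k1'],0,0,0,0],float)
    # iterative undistort: xd = x(1+k1 r^2)
    p=cv2.undistortPoints(np.array([[[u,v]]],float),K,d)[0,0]
    R=np.array(im['R']);t=np.array(im['t'])
    return -R.T@t, R.T@np.array([p[0],p[1],1.])
def onz(im,u,v,z):
    c,d=ray(im,u,v); return c+d*(z-c[2])/d[2]
def two(a,ua,b,ub):
    c1,d1=ray(a,*ua);c2,d2=ray(b,*ub)
    d1/=np.linalg.norm(d1);d2/=np.linalg.norm(d2)
    s=np.linalg.lstsq(np.c_[d1,-d2],c2-c1,rcond=None)[0]
    p=c1+s[0]*d1;q=c2+s[1]*d2
    return (p+q)/2,np.linalg.norm(p-q)
def proj(im,X):
    r=cv2.Rodrigues(np.array(im['R'],float))[0]
    return cv2.projectPoints(np.array(X,float).reshape(-1,1,3),r,np.array(im['t'],float),np.array(im['K'],float),np.array([im['k1'],0,0,0,0],float))[0][:,0]
E
python3 - <<'E'
from h import *
np.set_printoptions(precision=3,suppress=True)
for n in('top','side'):
    im=grab(n,n+'0.png'); print(n,im['K'],im['k1'],ray(im,256,192))
print(monitor.read_state())
E
```

```text
top [[410.502   0.    254.007]
 [  0.    410.502 198.322]
 [  0.      0.      1.   ]] -0.10620452270124583 (array([ 344.476,   16.067, 1311.688]), array([ 0.187, -0.   , -0.982]))
side [[373.146   0.    253.89 ]
 [  0.    373.146 187.308]
 [  0.      0.      1.   ]] 0.011148959644891876 (array([ 418.464, -876.531,  996.782]), array([ 0.132,  0.677, -0.724]))
{'clock': 0.1, 'qpos': array([-1.402,  0.629,  0.038,  1.518, -0.027,  0.996, -0.02 ]), 'qd': array([ 0.   , -0.001, -0.001, -0.003, -0.001, -0.002,  0.   ]), 'tau': array([  0.004, -56.454,   1.231, -19.398,   0.011,   0.006,  -0.   ]), 'eef_pos': array([151.06 , 631.617, 230.479]), 'tool_rot': array([-3.14 ,  0.   ,  2.907]), 'force': array([-0.887, -0.868, -0.06 ]), 'torque': array([0.012, 0.032, 0.023]), 'gripper_force': 0.0, 'width': 85.45971567769628}
```

View pics/top0.png

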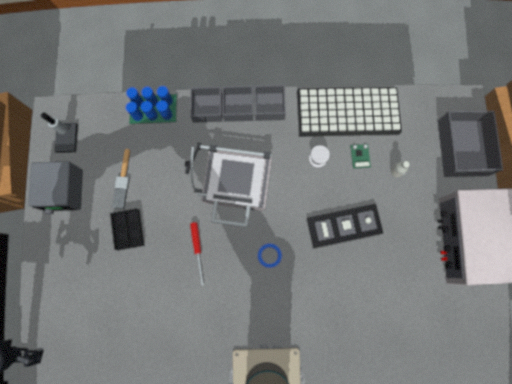

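View pics/side0.png

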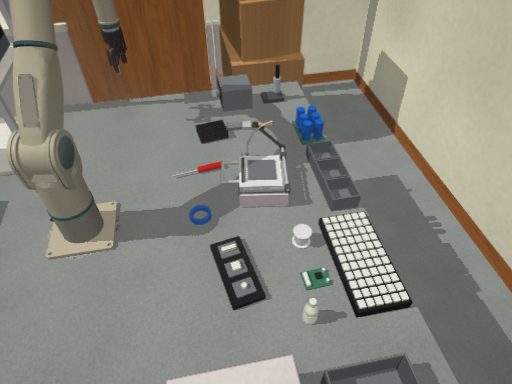

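The top view shows the keys at about (325,229) bar, (347,225) square and (368,221) round, with the lid handle at about (230,222). In the side view they are at about (229,246), (236,266) and (244,285), handle about (228,162). I'll zoom in on these next.

Run:
```python
from h import *
def crop(n,u,v,w,h,s):
    c=cv2.imread('pics/'+n)[v:v+h,u:u+w]; return cv2.resize(c,None,fx=s,fy=s,interpolation=cv2.INTER_CUBIC)
a=np.hstack([crop('top0.png',180,140,100,100,4)[:,:400],crop('side0.png',210,115,100,100,4)])
cv2.imwrite('pics/z1.png',cv2.resize(a,(800,400)))
a=np.hstack([crop('top0.png',300,190,100,75,4),crop('side0.png',200,230,100,75,4)])
cv2.imwrite('pics/z2.png',a)
T=grab('top');S=grab('side')
for nm,a,b in(('bar',(325,229),(229,246)),('sq',(347,225),(236,266)),('rd',(368,221),(244,285)),('handle',(230,222),(228,162))): print(nm,two(T,a,S,b))
# bright caps
for n,im,(u,v,w,h) in(('top',T,(305,200,80,48)),('side',S,(205,232,65,78))):
    g=im['color'][v:v+h,u:u+w].min(2)
    _,_,st,ce=cv2.connectedComponentsWithStats((g>170).astype(np.uint8))
    print(n,[(s[4],(c+[u,v]).round(2)) for s,c in zip(st,ce) if 6<s[4]<500])
```

```text
bar (array([ 464.54284873, -194.89995487,   43.34283001]), np.float64(1.932772908713274))
sq (array([ 475.31707328, -265.86165037,   36.83090161]), np.float64(1.2691797906399798))
rd (array([ 486.87440092, -333.05129692,   37.49495316]), np.float64(3.308288700928256))
handle (array([496.06834051,  93.93155441, 129.41007715]), np.float64(25.3084879977735))
top [(np.int32(21), array([368., 220.])), (np.int32(60), array([346.33, 224.53])), (np.int32(57), array([324.58, 229.37]))]
side [(np.int32(52), array([227.9 , 246.92])), (np.int32(62), array([235.31, 264.85])), (np.int32(26), array([243.5 , 284.38]))]
```

View pics/z1.png

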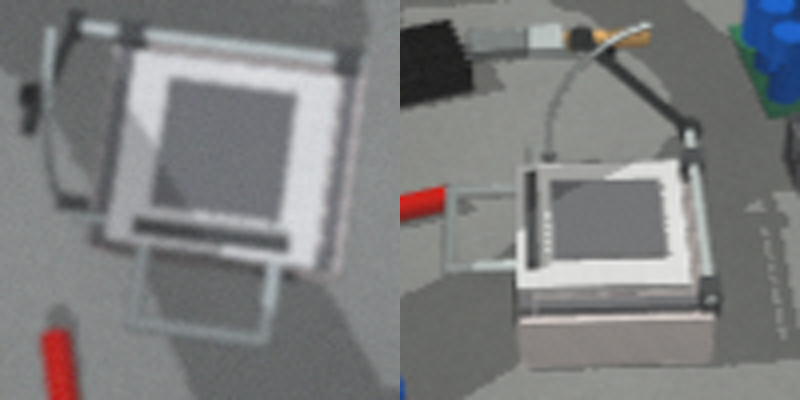

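View pics/z2.png

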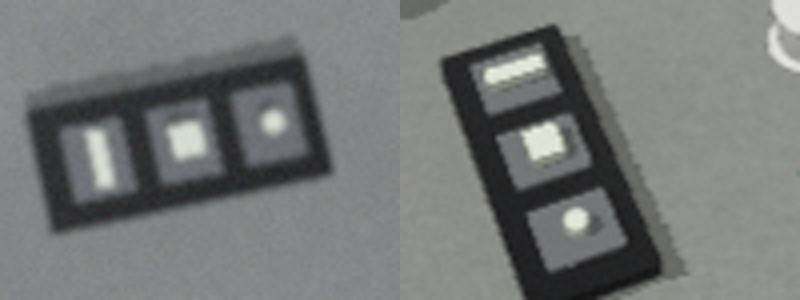

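Zoomed, the handle bar's middle is at top (229.6,222.7) and side (222.2,172.3). The index disc is near side (255,124.5) and top (187,165). The caps are clear.

Run:
```python
from h import *
np.set_printoptions(precision=1,suppress=True)
T=grab('top');S=grab('side')
print('keys')
k=[two(T,a,S,b) for a,b in(((368,220.1),(243.6,284.4)),((346.33,224.5),(235.3,264.9)),((324.6,229.4),(227.9,246.9)))]
for p,e in k: print(p,e)
f=lambda u,v,o:((u-1.5)/4+o[0],(v-1.5)/4+o[1])
t=lambda u,v:f(u,v,(180,140)); s=lambda u,v:f(u-400,v,(210,115))
for nm,a,b in(('L',(132,325),(450,192)),('R',(266,340),(448,270)),('tip',(30,105),(580,38)),('pivot',(73,25),(690,128)),('rodR-hinge',(345,62),(710,290))): print(nm,*two(T,t(*a),S,s(*b)))
# edges of panel: dark mask line at z=20
g=T['color'].max(2); m=(g<60).astype(np.uint8); m[:190]=0;m[260:]=0;m[:,:300]=0;m[:,395:]=0
c=max(cv2.findContours(m,0,1)[0],key=cv2.contourArea); r=cv2.minAreaRect(c)
q=np.array([onz(T,*p,20) for p in cv2.boxPoints(r)]); print('panel',q, q.mean(0))
```

```text
keys
[ 487.6 -332.5   40.5] 0.1966375906784546
[ 475.2 -263.3   39.6] 1.6921129376038198
[ 462.3 -194.4   39. ] 0.8833501722576674
L [492.8 149.2  82.6] 1.5244110492259613
R [478.3  48.3  83.3] 2.529612490863495
tip [631.1 207.5 195.3] 12.018539381126212
pivot [729.6 193.5  83.9] 0.6802878399024322
rodR-hinge [694.6 -17.7  80.9] 0.03663608996127401
panel [[ 502.3 -144.3   20. ]
 [ 541.9 -367.2   20. ]
 [ 448.6 -379.8   20. ]
 [ 410.4 -159.1   20. ]] [ 475.8 -262.6   20. ]
```

Emit:
drive_tool([
  {"fingers":0,"linear":[0,0,0],"twist":0.124},
  {"fingers":0,"linear":[0,0,0],"twist":0.124},
  {"fingers":0,"linear":[0,0,0],"twist":0.124},
  {"fingers":0,"linear":[0,0,0],"twist":0.124},
  {"fingers":0,"linear":[0,0,0],"twist":0.124},
])

```text
clock: 0.72
eef_pos: [151.1, 632.1, 231.3]
tool_rot: [-3.141, -0.0, 2.281]
force: [0.9, -0.5, -0.2]
width: 25.5
gripper_force: 0.0
```

Emit:
drive_tool([
  {"fingers":0,"linear":[0,0,0],"twist":0.124},
  {"fingers":0,"linear":[0,0,0],"twist":0.124},
  {"fingers":0,"linear":[0,0,0],"twist":0.124},
  {"fingers":0,"linear":[0,0,0],"twist":0.124},
  {"fingers":0,"linear":[0,0,0],"twist":0.124},
])

```text
clock: 1.13
eef_pos: [151.0, 632.2, 231.3]
tool_rot: [-3.141, -0.0, 1.661]
force: [0.8, -0.1, 0.0]
width: 0.1
gripper_force: 0.0
```

Emit:
drive_tool([
  {"fingers":0,"linear":[0,0,0],"twist":0.124},
  {"fingers":0,"linear":[0,0,0],"twist":0.124},
  {"fingers":0,"linear":[0,0,0],"twist":0},
])

```text
clock: 1.38
eef_pos: [150.9, 632.2, 231.0]
tool_rot: [3.141, 0.0, 1.416]
force: [-0.3, -0.1, 0.5]
width: -0.5
gripper_force: 0.0
```

Emit:
drive_tool([
  {"fingers":0,"linear":[-0.0221,0.0236,0],"twist":0},
  {"fingers":0,"linear":[-0.0221,0.0236,0],"twist":0},
  {"fingers":0,"linear":[-0.0221,0.0236,0],"twist":0},
  {"fingers":0,"linear":[-0.0221,0.0236,0],"twist":0},
  {"fingers":0,"linear":[-0.0221,0.0236,0],"twist":0},
])

```text
clock: 1.8
eef_pos: [251.7, 503.9, 231.4]
tool_rot: [3.142, -0.0, 1.423]
force: [0.5, -0.1, 0.1]
width: -0.1
gripper_force: 0.0
```

Emit:
drive_tool([
  {"fingers":0,"linear":[-0.0221,0.0236,0],"twist":0},
  {"fingers":0,"linear":[-0.0221,0.0236,0],"twist":0},
  {"fingers":0,"linear":[-0.0221,0.0236,0],"twist":0},
  {"fingers":0,"linear":[-0.0221,0.0236,0],"twist":0},
  {"fingers":0,"linear":[-0.0221,0.0236,0],"twist":0},
])

```text
clock: 2.22
eef_pos: [351.7, 376.8, 231.5]
tool_rot: [3.141, -0.0, 1.423]
force: [0.6, 1.5, 0.0]
width: 0.3
gripper_force: 0.0
```

Emit:
drive_tool([
  {"fingers":0,"linear":[-0.0221,0.0236,0],"twist":0},
  {"fingers":0,"linear":[-0.0221,0.0236,0],"twist":0},
  {"fingers":0,"linear":[-0.0221,0.0236,0],"twist":0},
  {"fingers":0,"linear":[-0.0221,0.0236,0],"twist":0},
  {"fingers":0,"linear":[-0.0221,0.0236,0],"twist":0},
])

```text
clock: 2.63
eef_pos: [451.7, 249.7, 231.5]
tool_rot: [3.141, -0.0, 1.423]
force: [0.3, 0.4, -0.0]
width: -0.3
gripper_force: 0.0
```

Emit:
drive_tool([
  {"fingers":0,"linear":[-0.0285,0.0062,0],"twist":0},
  {"fingers":0,"linear":[-0.0285,0.0062,0],"twist":0},
  {"fingers":0,"linear":[-0.0285,0.0062,0],"twist":0},
  {"fingers":0,"linear":[-0.0285,0.0062,0],"twist":0},
  {"fingers":0,"linear":[-0.0285,0.0062,0],"twist":0},
])

```text
clock: 3.05
eef_pos: [460.0, 104.0, 231.5]
tool_rot: [3.141, -0.0, 1.423]
force: [-0.3, -0.5, -0.6]
width: -0.2
gripper_force: 0.0
```

Emit:
drive_tool([
  {"fingers":0,"linear":[-0.0285,0.0062,0],"twist":0},
  {"fingers":0,"linear":[-0.0285,0.0062,0],"twist":0},
  {"fingers":0,"linear":[-0.0285,0.0062,0],"twist":0},
  {"fingers":0,"linear":[-0.0285,0.0062,0],"twist":0},
  {"fingers":0,"linear":[-0.0285,0.0062,0],"twist":0},
])

```text
clock: 3.47
eef_pos: [469.0, -41.5, 231.5]
tool_rot: [3.141, -0.0, 1.423]
force: [-0.3, 0.9, -0.0]
width: -0.0
gripper_force: 0.0
```

Emit:
drive_tool([
  {"fingers":0,"linear":[-0.0285,0.0062,0.016],"twist":0},
  {"fingers":0,"linear":[-0.0285,0.0062,0.016],"twist":0},
  {"fingers":0,"linear":[-0.0285,0.0062,0.016],"twist":0},
  {"fingers":0,"linear":[-0.0285,0.0062,0.016],"twist":0},
  {"fingers":0,"linear":[-0.0285,0.0062,0.016],"twist":0},
])

```text
clock: 3.88
eef_pos: [478.2, -187.0, 150.6]
tool_rot: [3.141, -0.0, 1.423]
force: [0.5, 1.6, 0.1]
width: -0.2
gripper_force: 0.0
```

Emit:
drive_tool([
  {"fingers":0,"linear":[-0.0285,0.0062,0.016],"twist":0},
  {"fingers":0,"linear":[-0.0285,0.0062,0.016],"twist":0},
  {"fingers":0,"linear":[-0.0285,0.0062,0.016],"twist":0},
  {"fingers":0,"linear":[-0.0285,0.0062,0.016],"twist":0},
  {"fingers":0,"linear":[-0.0285,0.0062,0.016],"twist":0},
])

```text
clock: 4.3
eef_pos: [487.3, -332.7, 70.5]
tool_rot: [3.141, -0.001, 1.423]
force: [0.3, -0.6, 0.8]
width: -0.1
gripper_force: 0.0
```

Emit:
drive_tool([
  {"fingers":0,"linear":[0,0,0],"twist":0},
  {"fingers":0,"linear":[0,0,0],"twist":0},
])

```text
clock: 4.47
eef_pos: [486.0, -333.1, 70.3]
tool_rot: [-3.14, 0.0, 1.418]
force: [0.5, 0.7, -0.5]
width: -0.4
gripper_force: 0.0
```

Emit:
drive_tool([
  {"fingers":0,"linear":[0.0005,0.0015,0.012],"twist":0},
  {"fingers":0,"linear":[0,0,0.012],"twist":0},
  {"fingers":0,"linear":[0,0,0.004],"twist":0},
  {"fingers":0,"linear":[0,0,0.004],"twist":0},
  {"fingers":0,"linear":[0,0,0.003],"twist":0},
])

```text
clock: 4.88
eef_pos: [488.8, -329.4, 35.8]
tool_rot: [-3.141, -0.002, 1.421]
force: [-0.2, 2.5, 3.5]
width: 0.1
gripper_force: 1.7
```

Emit:
drive_tool([
  {"fingers":0,"linear":[0,0,0.001],"twist":0},
  {"fingers":0,"linear":[0,0,0.001],"twist":0},
  {"fingers":0,"linear":[0,0,0],"twist":0},
])

```text
clock: 5.13
eef_pos: [488.9, -330.2, 34.5]
tool_rot: [-3.142, -0.001, 1.419]
force: [-0.1, 3.6, 4.4]
width: -0.2
gripper_force: 2.1
```

Emit:
drive_tool([
  {"fingers":0,"linear":[0,0,0.001],"twist":0},
  {"fingers":0,"linear":[0,0,0.001],"twist":0},
  {"fingers":0,"linear":[0,0,0],"twist":0},
])

```text
clock: 5.38
eef_pos: [489.0, -330.7, 33.9]
tool_rot: [3.141, -0.001, 1.419]
force: [-2.4, 4.2, 13.4]
width: 0.2
gripper_force: 7.0
```

Run:
```python
from h import *
S=grab('side');T=grab('top')
def crop(im,u,v,w,h,s): return cv2.resize(im['color'][v:v+h,u:u+w],None,fx=s,fy=s,interpolation=cv2.INTER_CUBIC)
cv2.imwrite('pics/p1.png',np.hstack([crop(S,190,200,100,110,4),crop(T,300,170,100,110,4)]))
print(monitor.read_state())
```

```text
{'clock': 5.4833, 'qpos': array([ 0.37831944,  0.83656833,  0.27338749,  1.83347289, -0.41234886,
        0.52714003,  0.77348033]), 'qd': array([-0.00130811, -0.00134301,  0.00215718,  0.00074941,  0.00014524,
       -0.00057538, -0.00116919]), 'tau': array([ 1.64476655e+00, -4.93384802e+01,  6.04857802e+00, -1.11491758e+01,
        1.93453892e-01, -1.85992967e+00,  6.84413881e-04]), 'eef_pos': array([ 489.03199602, -330.6610333 ,   33.899647  ]), 'tool_rot': array([ 3.14067854e+00, -9.13906957e-04,  1.41890340e+00]), 'force': array([-1.65596141,  5.19637338, 14.94156089]), 'torque': array([1.10202823, 0.54662933, 0.02600788]), 'gripper_force': 7.18332256496069, 'width': -0.19365357686946622}
```

View pics/p1.png

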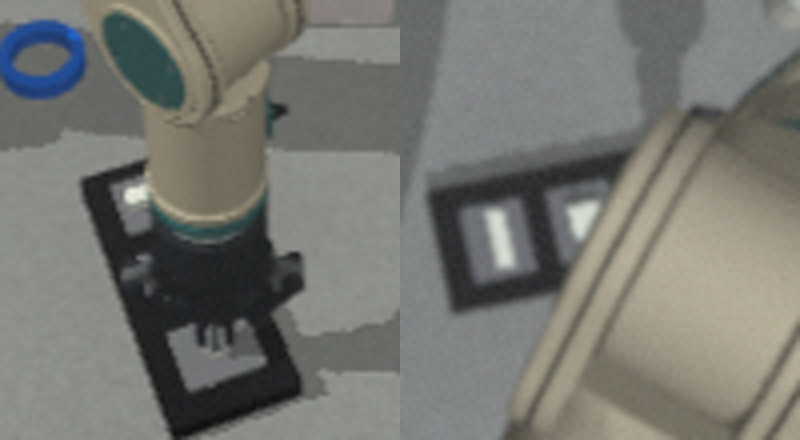

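The picture shows the shut fingers on the round key at about (215,340) of the left crop. The force jumped from about 4.5 N to 13–15 N at z = 33.9, so the key is bottomed. Next: let it rise, then the square key.

Emit:
drive_tool([
  {"fingers":0,"linear":[0,0,-0.01],"twist":0},
  {"fingers":0,"linear":[0,0,-0.02],"twist":0},
  {"fingers":0,"linear":[0.0222,-0.0076,0],"twist":0},
  {"fingers":0,"linear":[0.0222,-0.0076,0],"twist":0},
  {"fingers":0,"linear":[0.0222,-0.0076,0],"twist":0},
])

```text
clock: 5.9
eef_pos: [476.5, -262.7, 63.0]
tool_rot: [3.139, 0.002, 1.417]
force: [0.5, 0.5, -0.6]
width: -0.1
gripper_force: 0.0
```

Emit:
drive_tool([
  {"fingers":0,"linear":[0,0,0],"twist":0},
  {"fingers":0,"linear":[0,0,0],"twist":0},
  {"fingers":0,"linear":[0,0,0],"twist":0},
])

```text
clock: 6.15
eef_pos: [476.9, -263.3, 62.7]
tool_rot: [3.14, 0.002, 1.418]
force: [-0.6, -0.4, -0.2]
width: 0.0
gripper_force: 0.0
```

Emit:
drive_tool([
  {"fingers":0,"linear":[0,0,0.01],"twist":0},
  {"fingers":0,"linear":[0,0,0.01],"twist":0},
  {"fingers":0,"linear":[0,0,0.004],"twist":0},
  {"fingers":0,"linear":[0,0,0.004],"twist":0},
  {"fingers":0,"linear":[0,0,0.002],"twist":0},
])

```text
clock: 6.57
eef_pos: [475.9, -262.7, 33.3]
tool_rot: [-3.142, -0.0, 1.417]
force: [-5.0, 3.4, 35.9]
width: 0.2
gripper_force: 17.9
```

Emit:
drive_tool([
  {"fingers":0,"linear":[0,0,0.001],"twist":0},
  {"fingers":0,"linear":[0,0,0.0005],"twist":0},
  {"fingers":0,"linear":[0,0,0],"twist":0},
  {"fingers":0,"linear":[0,0,0],"twist":0},
])

```text
clock: 6.9
eef_pos: [475.9, -262.7, 33.4]
tool_rot: [3.14, -0.0, 1.417]
force: [-5.9, 3.0, 30.4]
width: -0.0
gripper_force: 15.6
```

Emit:
drive_tool([
  {"fingers":0,"linear":[0,0,-0.01],"twist":0},
  {"fingers":0,"linear":[0,0,-0.02],"twist":0},
  {"fingers":0,"linear":[0.022,-0.0079,0],"twist":0},
  {"fingers":0,"linear":[0.022,-0.0079,0],"twist":0},
  {"fingers":0,"linear":[0.022,-0.0079,0],"twist":0},
])

```text
clock: 7.32
eef_pos: [462.5, -192.7, 60.7]
tool_rot: [3.141, 0.0, 1.417]
force: [0.6, 0.5, -0.1]
width: -0.1
gripper_force: 0.0
```

Emit:
drive_tool([
  {"fingers":0,"linear":[0,0,0],"twist":0},
  {"fingers":0,"linear":[0,0,0],"twist":0},
  {"fingers":0,"linear":[0,0,0],"twist":0},
])

```text
clock: 7.57
eef_pos: [463.1, -193.7, 60.6]
tool_rot: [3.141, 0.001, 1.418]
force: [-0.9, -0.6, -0.1]
width: 0.1
gripper_force: 0.0
```

Emit:
drive_tool([
  {"fingers":0,"linear":[0,0,0.01],"twist":0},
  {"fingers":0,"linear":[0,0,0.01],"twist":0},
  {"fingers":0,"linear":[0,0,0.004],"twist":0},
  {"fingers":0,"linear":[0,0,0.003],"twist":0},
  {"fingers":0,"linear":[0,0,0.002],"twist":0},
])

```text
clock: 7.98
eef_pos: [462.9, -193.9, 33.1]
tool_rot: [3.141, -0.0, 1.417]
force: [-5.8, 2.6, 44.7]
width: -0.1
gripper_force: 22.2
```

Emit:
drive_tool([
  {"fingers":0,"linear":[0,0,0.0005],"twist":0},
  {"fingers":0,"linear":[0,0,0],"twist":0},
  {"fingers":0,"linear":[0,0,0],"twist":0},
])

```text
clock: 8.23
eef_pos: [462.8, -193.9, 33.4]
tool_rot: [3.14, -0.0, 1.417]
force: [-5.1, 1.0, 30.0]
width: -0.1
gripper_force: 15.1
```

Emit:
drive_tool([
  {"fingers":0,"linear":[0,0,-0.01],"twist":0},
  {"fingers":0,"linear":[0,0,-0.035],"twist":0},
  {"fingers":0.5,"linear":[0,0,-0.035],"twist":0},
  {"fingers":0.5,"linear":[0,0,-0.035],"twist":0},
  {"fingers":0.5,"linear":[0,0,-0.035],"twist":0},
])

```text
clock: 8.65
eef_pos: [462.0, -193.0, 182.2]
tool_rot: [-3.14, -0.0, 1.418]
force: [1.7, -0.8, -0.3]
width: 35.8
gripper_force: 0.0
```

Emit:
drive_tool([
  {"fingers":0.5,"linear":[0.0293,-0.0022,0],"twist":0},
  {"fingers":0.5,"linear":[0.0293,-0.0022,0],"twist":0},
  {"fingers":0.5,"linear":[0.0293,-0.0022,0],"twist":0},
  {"fingers":0.5,"linear":[0.0293,-0.0022,0],"twist":0},
  {"fingers":0.5,"linear":[0.0293,-0.0022,0],"twist":0},
])

```text
clock: 9.07
eef_pos: [473.7, -45.4, 180.9]
tool_rot: [-3.141, 0.0, 1.418]
force: [-0.1, 0.7, 0.0]
width: 43.0
gripper_force: 0.0
```

Emit:
drive_tool([
  {"fingers":0.5,"linear":[0.0293,-0.0022,0],"twist":0},
  {"fingers":0.5,"linear":[0.0293,-0.0022,0],"twist":0},
  {"fingers":0.5,"linear":[0.0293,-0.0022,0],"twist":0},
  {"fingers":0.5,"linear":[0.0293,-0.0022,0],"twist":0},
  {"fingers":0.5,"linear":[0.0293,-0.0022,0],"twist":0},
])

```text
clock: 9.48
eef_pos: [485.1, 101.1, 180.7]
tool_rot: [-3.14, 0.001, 1.418]
force: [0.5, -0.9, -0.4]
width: 42.7
gripper_force: 0.0
```

Emit:
drive_tool([
  {"fingers":0.5,"linear":[0,0,0],"twist":0},
  {"fingers":0.5,"linear":[0,0,0],"twist":0},
  {"fingers":0.5,"linear":[0,0,0],"twist":0},
])

```text
clock: 9.73
eef_pos: [485.1, 99.2, 180.8]
tool_rot: [-3.141, 0.001, 1.418]
force: [0.1, -0.9, 0.6]
width: 43.0
gripper_force: 0.0
```

Run:
```python
from h import *
np.set_printoptions(precision=1,suppress=True)
S=grab('side')
T=grab('top')
c=lambda im,u,v,w,h,s:cv2.resize(im['color'][v:v+h,u:u+w],None,fx=s,fy=s,interpolation=cv2.INTER_CUBIC)
cv2.imwrite('pics/p2.png',np.hstack([c(S,200,90,100,110,4),c(S,200,230,100,110,4)]))
p=monitor.read_state(); print(p['eef_pos'],p['width'])
print(proj(S,[p['eef_pos'],[485.5,98.8,83]]))
# index tip: intersect with index plane
y=np.array([.154,.988,0]); x=np.array([.988,-.154,0]); h=np.array([707.8,64.1,83])
for im,px in((S,(254.6,124.1)),(T,(187.1,165.9))):
  for o in(125,131,136):
    a,d=ray(im,*px); q=a+d*(((h+o*y-a)@y)/(d@y))-h; print(o,q@x,q[2],np.hypot(q@x,q[2]),np.arctan2(q[2],-(q@x)))
```

```text
[485.3  98.4 181.1] 42.86841123447216
[[220.2 151. ]
 [222.1 172. ]]
125 -103.81310595769453 113.77641731197866 154.02023927047065 0.8311556827435638
131 -103.61005127263758 109.40892733282215 150.68296554301466 0.8126137866436879
136 -103.44083903509004 105.76935235019164 147.94310756795124 0.7965277224157671
125 -98.69839413986455 141.7864188546962 172.75636479570701 0.9626884870067777
131 -92.0562747961946 113.23674202197913 145.9346342480247 0.8882062983900627
136 -86.52117534313612 89.44534466138157 124.4442986414044 0.8020143935362293
```

View pics/p2.png

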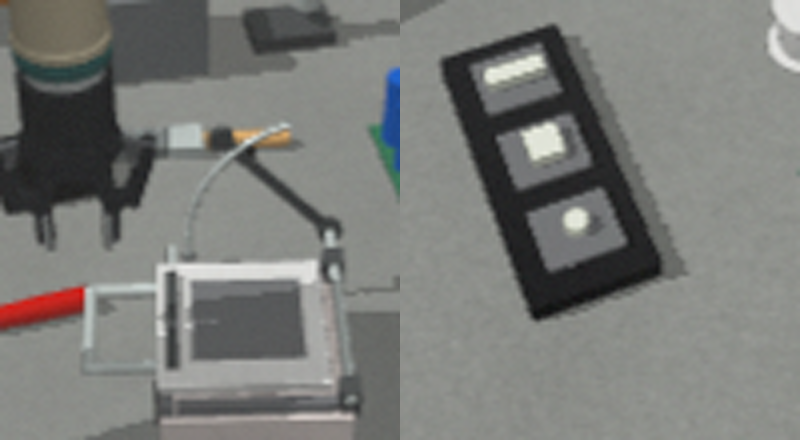

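The keys are back up, the handle bar is visible at about (85,325) of the left crop, and the half-open fingers stand centred above it in plan. I'll descend and grip.

Emit:
drive_tool([
  {"fingers":0.5,"linear":[0,0,0.03],"twist":0},
  {"fingers":0.5,"linear":[0,0,0.03],"twist":0},
  {"fingers":0.5,"linear":[0,0,0.03],"twist":0},
  {"fingers":0.5,"linear":[0,0,0.016],"twist":0},
  {"fingers":0.5,"linear":[0,0,0.01],"twist":0},
])

```text
clock: 10.25
eef_pos: [484.3, 98.3, 63.4]
tool_rot: [-3.139, 0.002, 1.416]
force: [-0.4, 0.7, 0.6]
width: 42.7
gripper_force: 0.0
```

Emit:
drive_tool([
  {"fingers":0.5,"linear":[0,0,0],"twist":0},
  {"fingers":0.1,"linear":[0,0,0],"twist":0},
  {"fingers":0,"linear":[0,0,0],"twist":0},
  {"fingers":0,"linear":[0,0,0],"twist":0},
  {"fingers":0,"linear":[0,0,0],"twist":0},
])

```text
clock: 10.67
eef_pos: [487.3, 99.7, 66.6]
tool_rot: [3.137, -0.001, 1.418]
force: [1.5, -2.0, 2.8]
width: 10.0
gripper_force: 58.5
```

Emit:
drive_tool([
  {"fingers":0,"linear":[0,0,0],"twist":0},
  {"fingers":0,"linear":[0,0,0],"twist":0},
  {"fingers":0,"linear":[0,0,0],"twist":0},
])

```text
clock: 10.92
eef_pos: [487.3, 99.7, 66.6]
tool_rot: [3.138, -0.001, 1.418]
force: [1.2, -1.8, 6.6]
width: 10.0
gripper_force: 59.0
```

Emit:
drive_tool([
  {"fingers":0,"linear":[0,0.0003,-0.0112],"twist":0},
  {"fingers":0,"linear":[0,0.0008,-0.0112],"twist":0},
  {"fingers":0,"linear":[0,0.0014,-0.0112],"twist":0},
  {"fingers":0,"linear":[0,0.002,-0.0111],"twist":0},
  {"fingers":0,"linear":[0,0.0025,-0.011],"twist":0},
])

```text
clock: 11.33
eef_pos: [493.6, 98.7, 121.7]
tool_rot: [3.139, 0.0, 1.418]
force: [5.6, -1.5, -5.9]
width: 9.4
gripper_force: 58.2
```

Emit:
drive_tool([
  {"fingers":0,"linear":[0,0.003,-0.0108],"twist":0},
  {"fingers":0,"linear":[0,0.0036,-0.0107],"twist":0},
  {"fingers":0,"linear":[0,0.0041,-0.0105],"twist":0},
  {"fingers":0,"linear":[0,0.0046,-0.0103],"twist":0},
  {"fingers":0,"linear":[0,0.0051,-0.01],"twist":0},
])

```text
clock: 11.75
eef_pos: [512.5, 95.6, 173.6]
tool_rot: [3.142, 0.001, 1.419]
force: [3.5, -1.1, -7.0]
width: 9.9
gripper_force: 58.3
```

Emit:
drive_tool([
  {"fingers":0,"linear":[0,0.0056,-0.0097],"twist":0},
  {"fingers":0,"linear":[0,0.0061,-0.0094],"twist":0},
  {"fingers":0,"linear":[0,0.0066,-0.0091],"twist":0},
  {"fingers":0,"linear":[0,0.007,-0.0088],"twist":0},
  {"fingers":0,"linear":[0,0.0075,-0.0084],"twist":0},
])

```text
clock: 12.17
eef_pos: [541.7, 90.9, 218.2]
tool_rot: [-3.134, 0.001, 1.419]
force: [-2.5, -0.3, -0.7]
width: 9.7
gripper_force: 58.4
```

Emit:
drive_tool([
  {"fingers":0,"linear":[0,0,0],"twist":0},
  {"fingers":0,"linear":[0,0,0],"twist":0},
  {"fingers":0,"linear":[0,0,0],"twist":0},
])

```text
clock: 12.42
eef_pos: [541.6, 90.9, 218.0]
tool_rot: [-3.135, 0.001, 1.419]
force: [-6.1, -1.5, 1.0]
width: 9.4
gripper_force: 58.8
```

Run:
```python
from h import *
S=grab('side','s3.png');T=grab('top','t3.png')
c=lambda im,u,v,w,h,s:cv2.resize(im['color'][v:v+h,u:u+w],None,fx=s,fy=s,interpolation=cv2.INTER_CUBIC)
cv2.imwrite('pics/p3.png',np.hstack([c(S,215,100,80,100,5),c(T,175,140,80,100,5)]))
print(monitor.read_state()['eef_pos'])
```

```text
[541.48086465  90.93447425 217.92924297]
```

View pics/p3.png

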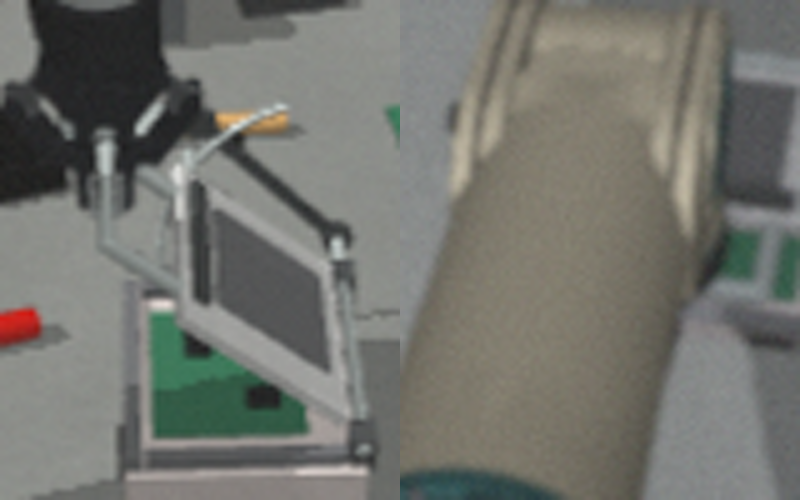

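The side crop shows the lid raised: its near lower edge runs from about (180,320) to (350,425), the handle corner is at about (104,245), and the index arm runs from pivot (340,240) to disc (~225,142). I'll compare the angles by casting rays onto their planes.

```bash
cat > ang.py <<'E'
from h import *
y=np.array([.154,.988,0]); x=np.array([.988,-.154,0]); h=np.array([707.8,64.1,83])
def inpl(im,px,o):
    a,d=ray(im,*px); q=a+d*(((h+o*y-a)@y)/(d@y))-h; return np.array([q@x,q[2]])
def index_angle(S,c0):
    # dark arm pixels between disc and pivot in the clean first side picture
    m=[]
    for u in range(262,278):
        col=c0[118:152,u].max(1).astype(float)
        w=np.clip(95-col,0,None)
        ve=124.1+(u-254.1)*22.5/28
        w*=np.abs(np.arange(118,152)-ve)<4
        if w.sum()>20: m.append((u,(w*np.arange(118,152)).sum()/w.sum()))
    P=np.array([inpl(S,p,130) for p in m]); vx,vz,x0,z0=cv2.fitLine(P.astype(np.float32),2,0,.01,.01).ravel()
    return len(m),np.arctan(-vz/vx),(x0,z0),z0-vz/vx*x0,P[[0,-1]]
E
python3 - <<'E'
from ang import *
np.set_printoptions(precision=2,suppress=True)
S=grab('side'); c0=cv2.imread('pics/side0.png')
print(index_angle(S,c0))
f=lambda u,v:((u-2)/5+215,(v-2)/5+100)
a,b=inpl(S,f(180,320),-80),inpl(S,f(350,425),-80); print('lid edge',a,b,np.arctan2((a-b)[1],-(a-b)[0]))
for o in(-46,-48.5,-51): q=inpl(S,f(104,245),o); print('corner',o,q,np.hypot(*q),np.arctan2(q[1],-q[0]))
for px in((183,160),(182,150)): q=inpl(S,f(*px),110); print('pin?',q,np.hypot(*q),np.arctan2(q[1],-q[0]))
c=S['color'][100:175,235:280]; 
cv2.imwrite('pics/p4.png',np.hstack([cv2.resize(k[100:160,235:290],None,fx=7,fy=7,interpolation=cv2.INTER_CUBIC) for k in(c0,S['color'])]))
E
```

```text
(16, np.float32(0.8385593), (np.float32(-48.24198), np.float32(52.22727)), np.float32(-1.437294), array([[-76.71,  88.36],
       [-19.28,  21.76]]))
lid edge [-124.37  108.52] [-9.39  7.68] 0.7199450138141977
corner -46 [-171.72  144.41] 224.3701186625958 0.6992282774632685
corner -48.5 [-171.64  146.48] 225.64672218594316 0.706494007850803
corner -51 [-171.55  148.56] 226.9351034037321 0.7136776142755366
pin? [-116.74   92.15] 148.72865358803858 0.6682218439081732
pin? [-117.36  101.07] 154.881582109423 0.710977875368799
```

View pics/p4.png

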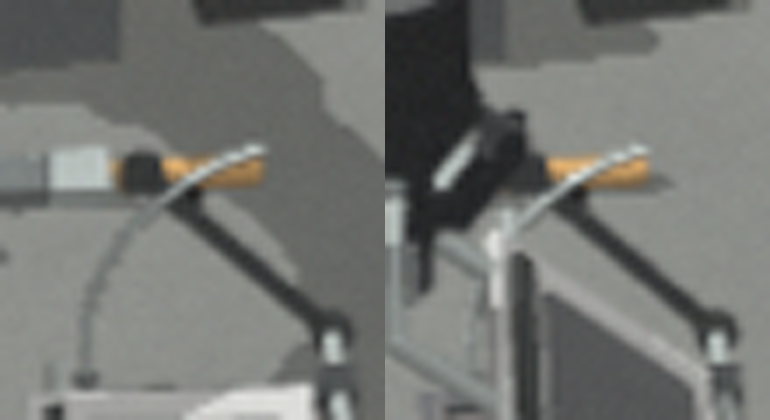

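Emit:
drive_tool([
  {"fingers":0,"linear":[0,0.0015,-0.0046],"twist":0},
  {"fingers":0,"linear":[0,0.003,-0.0046],"twist":0},
  {"fingers":0,"linear":[0,0.004,-0.0044],"twist":0},
  {"fingers":0,"linear":[0,0.0045,-0.0042],"twist":0},
  {"fingers":0,"linear":[0,0,0],"twist":0},
])

```text
clock: 12.98
eef_pos: [559.4, 88.0, 237.2]
tool_rot: [3.139, 0.001, 1.418]
force: [3.4, -3.2, -8.7]
width: 9.6
gripper_force: 58.4
```

Emit:
drive_tool([
  {"fingers":0,"linear":[0,0,0],"twist":0},
  {"fingers":0,"linear":[0,0,0],"twist":0},
  {"fingers":0,"linear":[0,0,0],"twist":0},
])

```text
clock: 13.23
eef_pos: [558.3, 88.2, 236.1]
tool_rot: [3.141, 0.001, 1.418]
force: [4.9, -2.6, -9.8]
width: 9.5
gripper_force: 58.4
```

Run:
```python
from h import *
S=grab('side','s5.png');print(monitor.read_state()['eef_pos'])
cv2.imwrite('pics/p5.png',cv2.resize(S['color'][100:195,225:295],None,fx=6,fy=6,interpolation=cv2.INTER_CUBIC))
```

```text
[558.26728462  88.22569014 236.11731094]
```

View pics/p5.png

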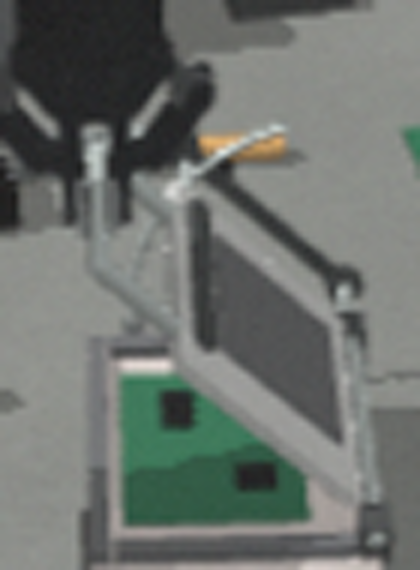

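```bash
cat > lid.py <<'E'
from ang import *
np.set_printoptions(precision=3,suppress=True)
S=grab('side')
f=lambda u,v:((u-2.5)/6+225,(v-2.5)/6+100)
def edge(c):
    g=c.astype(float); sat=g.max(2)-g.min(2); P=[]
    for u in range(258,276):
        col=sat[:,u]; v0=161+(u-255)*.833
        for v in range(int(v0)-3,int(v0)+6):
            if col[v]<25<=col[v+1]: P.append((u,v+(25-col[v])/(col[v+1]-col[v]))); break
    return P
E=edge(S['color']); 
P=np.array([inpl(S,p,-80) for p in E]).astype(np.float32)
vx,vz,x0,z0=cv2.fitLine(P,cv2.DIST_HUBER,0,.01,.01).ravel()
print('edge',len(E),E[0],E[-1],np.arctan(-vz/vx),'offset at hinge',z0-vz/vx*x0)
E
python3 - <<'E'
from lid import *
a,b=inpl(S,f(182,372),-80),inpl(S,f(350,512),-80); print('hand',a,b,np.arctan2((a-b)[1],-(a-b)[0]))
for o in(-46,-48.5): q=inpl(S,f(95,262),o); print('corner',q,np.hypot(*q),np.arctan2(q[1],-q[0]))
for px in((172,190),(185,180)): q=inpl(S,f(*px),110); print('pin?',q,np.hypot(*q),np.arctan2(q[1],-q[0]))
c0=cv2.imread('pics/side0.png').max(2)
# index disc: dark blob centroid and arm line, upper/lower edge separately
print(c0[116:136,247:272])
E
```

```text
edge 18 (258, np.float64(165.21621621621622)) (275, np.float64(178.88888888888889)) 0.8462152 offset at hinge -11.500099
hand [-110.438  116.658] [-15.086   6.385] 0.8578411141406167
corner [-154.936  165.735] 226.8774228264105 0.8190620374645445
corner [-154.899  167.75 ] 228.3281773934838 0.8252091810082659
pin? [-109.337   93.468] 143.84302567965767 0.7073076046543068
pin? [-101.503  100.62 ] 142.92424470150914 0.781032013715123
[[142 126 116 110 106 105 107 107 106 106 108 104 105 104 104 103 106 104
  106 105 103 104 106 104 103]
 [143 143 145 126 114 114 113 115 108 106 104 105 105 105 106 104 104 105
  103 106 104 103 104 106 105]
 [143 141 140 141 142 142 140 141 128 114 109 107 108 104 105 103 105 104
  106 105 103 103 104 104 104]
 [142 142 143 143 140 142 141 142 142 141 127 110 105 106 107 106 107 104
  105 105 104 103 105 103 102]
 [152 153 152 147 141 142 142 137 137 139 140 126 109 105 107 108 106 105
  105 104 105 104 112 134 135]
 [185 186 186 159 140 136 131 109 107 113 125 138 125 112 108 107 105 106
  108 113 128 137 146 190 197]
 [190 190 196 163 138 112  73  61 
[... 736 characters left out ...]
14 123 122  98  66  56  57  56  74 121
  140 141 141 127 114 107 107]
 [144 144 143 144 142 140 140 127 123 125 120 123  96  64  59  57  71 102
  130 140 141 143 141 126 109]
 [144 145 143 145 145 143 129 125 125 122 134 143 130 105  80  61  56  58
   98 126 138 142 141 142 126]
 [144 143 141 144 141 135 127 129 124 137 145 145 144 144 122  88  61  57
   57  84 122 138 141 143 143]
 [143 142 143 143 128 120 125 139 143 144 145 144 144 142 143 123  91  65
   57  59  83 120 138 143 143]
 [142 143 142 140 126 120 128 142 147 144 144 145 144 143 142 142 133  99
   65  57  61  68 117 136 140]
 [141 144 144 133 121 123 138 146 146 144 146 145 145 145 143 141 141 134
  106  75  57  58  72 102 125]]
```

```bash
python3 - <<'E'
from lid import *
np.set_printoptions(precision=1,suppress=True)
def P(r,a,o,n=0): return proj(S,h+o*y-x*(r*np.cos(a)+n*np.sin(a))+np.array([0,0,r*np.sin(a)+(n)*np.cos(a)]))[0] if 0 else proj(S,h+o*y-x*(r*np.cos(a))+x*n*np.sin(a)+np.array([0,0,r*np.sin(a)+n*np.cos(a)]))[0]
print('pivot',P(0,0,130),'hingeR',P(0,0,-85))
for a in(.71,.78,.8,.82,.84,.86): print(a,'pin',P(150,a,110),'pinroot',P(150,a,80),'disc130',P(150,a,130),'disc126',P(150,a,126),'hcorner',P(225,a,-48.5),'frontlow',P(150,a,-80,-6),'fronttop',P(150,a,-80,6))
# index arm edges, columns 264..277
c0=cv2.imread('pics/side0.png').max(2).astype(float)
m=[]
for u in range(264,277):
    vc=135+(u-267.5)*.85; v=np.arange(int(vc)-4,int(vc)+6); col=c0[v,u]; k=np.where(col<85)[0]
    i,j=k[0],k[-1]
    up=v[i]-(85-col[i])/(col[i-1]-col[i]) if i>0 else v[i]; lo=v[j]+(85-col[j])/(col[j+1]-col[j]) if j<9 else v[j]
    m.append((u,up,lo))
m=np.array(m); print(m.T)
for k in(1,2):
    Q=np.array([inpl(S,(r[0],r[k]),127) for r in m]); s=np.polyfit(Q[:,0],Q[:,1],1); print(np.arctan(-s[0]).round(3),s[1])
E
python3 -c "
import cv2
c=cv2.imread('pics/s5.png')
cv2.imwrite('pics/p6.png',cv2.resize(c[115:180,232:292],None,fx=9,fy=9,interpolation=cv2.INTER_CUBIC))"
```

```text
edge 18 (258, np.float64(165.1891891891892)) (275, np.float64(178.8)) 0.8454971 offset at hinge -11.308876
pivot [281.8 147. ] hingeR [287.4 187.1]
0.71 pin [252.  130.3] pinroot [252.3 135.5] disc130 [251.8 127. ] disc126 [251.9 127.6] hcorner [235.7 148.5] frontlow [252.7 167. ] fronttop [255.1 164.9]
0.78 pin [254.  128.5] pinroot [254.3 133.7] disc130 [253.8 125.2] disc126 [253.8 125.8] hcorner [238.9 145.6] frontlow [254.8 165.2] fronttop [257.4 163.1]
0.8 pin [254.6 128. ] pinroot [254.9 133.2] disc130 [254.4 124.7] disc126 [254.4 125.3] hcorner [239.9 144.8] frontlow [255.4 164.6] fronttop [258.1 162.6]
0.82 pin [255.2 127.5] pinroot [255.5 132.7] disc130 [255.  124.2] disc126 [255.  124.9] hcorner [240.9 144. ] frontlow [256.1 164.1] fronttop [258.8 162.1]
0.84 pin [255.8 127.1] pinroot [256.1 132.2] disc130 [255.6 123.7] disc126 [255.6 124.4] hcorner [241.9 143.3] frontlow [256.7 163.6] fronttop [259.5 161.7]
0.86 pin [256.4 126.6] pinroot [256.8 131.7] disc130 [256.2 123.3] disc126 [256.2 123.9] hcorner [243.  142.5] frontlow [257.4 163.1] fronttop [260.3 161.2]
[[264.  265.  266.  267.  268.  269.  270.  271.  272.  273.  274.  275.
  276. ]
 [130.4 131.3 132.  132.9 133.7 134.7 135.4 136.3 136.9 137.9 138.9 139.7
  140.5]
 [133.6 134.5 135.2 136.1 136.9 137.8 138.6 139.4 140.2 141.2 142.  142.9
  143.6]]
0.814 9.605985651558372
0.815 -4.992235378787927
```

View pics/p6.png

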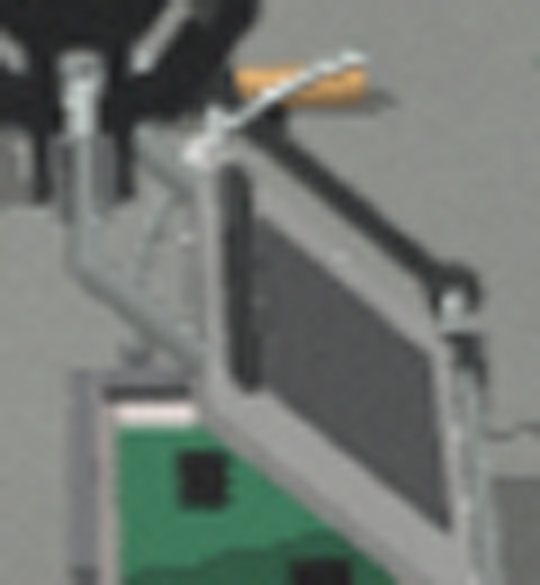

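The crop shows the handle corner at about (240.6,144.4) px, giving about 0.81. The index arm reads 0.815 from both its edges and its disc. One last cross-check: the lid's dark inset edges, with the shut picture as zero reference.

Run:
```python
from ang import *
S=grab('side')
def fit(c,ul,ur,vt,lo,hi,up,th=107):
    g=cv2.GaussianBlur(c,(3,3),0).max(2).astype(float); m=[]
    for u in range(ul,ur):
        v0=int(round(np.interp(u,[lo[0],hi[0]],[lo[1],hi[1]])))
        v=np.arange(v0-3,v0+4); col=g[v,u]; t=(col.max()+col.min())/2
        d=col-t; k=np.where(d[:-1]*d[1:]<0)[0]
        if len(k): i=k[np.argmin(abs(k-3))]; m.append((u,v[i]+d[i]/(d[i]-d[i+1])))
    return m
c5=cv2.imread('pics/s5.png'); c0=cv2.imread('pics/side0.png')
f9=lambda p:(p[0]/9+231.6,p[1]/9+114.6); f4=lambda p:((p[0]-400)/4+209.6,p[1]/4+114.6)
for nm,c,A,B,o in(('open up',c5,f9((270,222)),f9((425,342)),48),('open low',c5,f9((270,390)),f9((440,520)),-48),
                  ('shut up',c0,f4((560,180)),f4((655,178)),48),('shut low',c0,f4((560,260)),f4((655,257)),-48)):
    m=fit(c,int(A[0])+1,int(B[0]),0,A,B,1)
    for oo in(o-5,o+5):
        Q=np.array([inpl(S,p,oo) for p in m],np.float32); vx,vz,x0,z0=cv2.fitLine(Q,cv2.DIST_HUBER,0,.01,.01).ravel()
        print(nm,len(m),oo,round(float(np.arctan(-vz/vx)),3),'z at hinge',round(float(z0-vz/vx*x0),1))
```

```text
open up 15 43 0.826 z at hinge 19.6
open up 15 53 0.826 z at hinge 12.3
open low 18 -53 0.827 z at hinge 11.0
open low 18 -43 0.827 z at hinge 2.8
shut up 23 43 0.022 z at hinge 15.0
shut up 23 53 0.022 z at hinge 6.2
shut low 23 -53 0.019 z at hinge 7.3
shut low 23 -43 0.019 z at hinge -2.5
```

Emit:
drive_tool([
  {"fingers":0,"linear":[0,-0.0012,0.001],"twist":0},
  {"fingers":0,"linear":[0,0,0],"twist":0},
  {"fingers":0,"linear":[0,0,0],"twist":0},
  {"fingers":0,"linear":[0,0,0],"twist":0},
  {"fingers":0,"linear":[0,0,0],"twist":0},
])

```text
clock: 13.85
eef_pos: [557.1, 88.4, 235.1]
tool_rot: [3.14, 0.001, 1.418]
force: [4.0, -4.6, -10.4]
width: 9.7
gripper_force: 58.5
```

Run:
```python
from ang import *
print(monitor.read_state()['eef_pos'],monitor.read_state()['width'])
print(ctrl.finish_job())
```

```text
[557.1492854   88.39698138 235.05668012] 9.706433233600132
the job is handed in; nothing more can be done
None
```

I pressed the keys fully down in order (round, square, bar), then raised the lid to about 0.82 rad against the index arm's 0.815 and handed the job in at about 14 s, still holding the handle.

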